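# Centre the wobbly mirror on the budgie's play stand

### The arm

A 6-joint arm with a two-finger parallel gripper is mounted at the origin on the work surface. World frame = base frame: x ahead of the robot, y to its left, z up, the work surface at z = 0. Lengths are in mm, angles in rad, forces in N, time in s.
With the tool pointing down it reaches from about 250 to 800 mm from the base axis. Payload 3.9 kg.
Tool frame: the origin (TCP) lies midway between the tips of the shut fingers; the grasp point (between the pads) lies 19 mm behind it (bot.hold_point_z is the distance from the TCP to the grasp point, in mm); z points along the fingers, y is the line along which they close (so a half turn about z gives the same grasp; the last joint's range is limited). The gripper opens to 85 mm and grips with 20 to 120 N. Pads are 22 mm wide; open, the fingers measure 114 mm over their backs; the gripper's body (76 mm by 85 mm) begins 54 mm behind the grasp point. The pads swing forward as they close: fully open they stand 13 mm farther back than shut.
Start: joints at [-1.265, 0.26, -0.138, 1.173, 0, 1.571], TCP at [158.05, -500.635, 231.304] pointing down, gripper open.
Joint ranges: [-2.78, 2.78], [-0.83, 1.72], [-1.28, 1.37], [-1.9, 2.12], [-1.57, 1.48], [-3.14, 3.14]. Speed limits (rad/s): [2.57, 2.57, 3.14, 3.14, 3.14, 3.14].

### API

Orientations are given as a unit quaternion [x, y, z, w].
In Python, from cell import bot, jaws, planner, grab_frame, get_calibration, boxes_of gives the robot as it stands. The module is installed in compiled form; this text tells all that it offers. Calls block until the motion is done:
- bot.move_pose(position, orientation): joint-space move of the TCP to a pose.
- bot.movel(position, frame=None, vel=150, threshold=None): straight line of the TCP; frame=None keeps the orientation; vel is the mean speed in mm/s. With threshold (N) it stops when the force on the tool has changed by that much, and returns True; else False.
- bot.move_joints(angles): joint-space move.
- jaws.grip(opening, strength=None): opening from 0.0 (shut) to 1.0 (fully open); strength is the grip in N (None keeps the last); returns when the fingers have stopped.
- bot.wait(seconds).
- planner.inverse_kinematics(position, orientation): joint angles nearest the present ones, or None.
- grab_frame(name): name is "scene" or "top"; returns the picture (384x512x3 uint8, red, green, blue); there is no depth.
- get_calibration(name): a dict with "fx", "fy", "cx", "cy" (pixels), "k1" (the pictures are not rectified: a ray, as slopes to the right and down, at radius r is drawn at 1 + k1 r^2 times it, then the intrinsics apply), "view" (4x4, takes a point from world to camera coordinates). Camera axes: x right, y down, z forward; pixel columns grow to the right and rows downward; lengths in mm; the calibration is good to about 2 mm. A picture is of the moment at which its call begins. get_calibration takes no time and is no camera call.
A pose or a line that the arm cannot do raises bot.Unreachable and nothing moves.
- bot.sign_off(): hands the job in; it is judged then, once.
Trained networks look in the newest picture that a camera, given by its name, has taken for a name from the list of things; names that differ only in an ending like _2 or _b are one class to them, and where a whole thing is asked for, a point or a joint stands for the part that bears it (a point fixed in the world has none). Each returns a list of dicts, best first, with "score" (0 to 1); they miss things now and then, are a little off and sometimes report something else, mostly with a low value. They report only what shows in the picture. A call takes as long as a camera call. They do not tell look-alikes from the thing itself.
- boxes_of(camera, name): "box" ([left, top, width, height] in pixels, round what is visible of it).
Readings, each from a call of its own:
- bot.read_time_s(): time.
- bot.read_qpos(): joint angles.
- bot.read_dq(): joint speeds.
- bot.read_tau(): joint torques, N m.
- bot.read_ee_pos(): TCP position.
- bot.read_orientation(): TCP orientation.
- bot.read_force(): force on the tool from outside, world axes, zero at the start.
- bot.read_moment(): the same for the moment, N m.
- bot.read_finger_gap(): opening from 0.0 (shut) to 1.0 (fully open).
- bot.read_grip_force(): force on a finger pad.
Only numpy, scipy, OpenCV 4.12 (cv2) and the standard library are available. Lean on these libraries where they do the work, as an engineer would, in place of code of your own. Each camera call takes 0.05 s, during which the arm holds its last target. There are 200 camera calls.

### The job

The little standing mirror with the wobbly foot has been left near the edge of the round wooden play stand. With light taps of the fingertips, nudge it to the middle of the stand's top (centred to within 6 mm, so the bird has room to perch all round) and leave it standing upright and still. Do not grip, lift or topple the mirror, do not shove the stand, and leave the other bird things around it where they are.

Things in the scene. Friction and masses are not known exactly. Their poses are not given: they have to be found in the camera images.
- mirror: standing mirror toy, 57 mm tall, about 90 g: a round plastic foot 46 mm across carries a small round mirror. Origin at the centre of the foot's underside, z up its axis. The foot's side is upright from 3 to 11 mm up; below, it is bevelled to a flat 24 mm across, so it rocks easily; above, it slopes inward. Pushed low on the foot it slides and stays as left; higher up it rocks and can topple.
- mirror_disc (a point): centre of the mirror disc, on the toy's axis 36 mm above the foot's underside; the disc stands on edge, 42 mm across and 8 mm thick (along its x axis). Which way it faces does not matter.
- stand_top (a point): centre of the top face of the play stand: a loose turned-wood stand of 0.45 kg with a flat round platform 100 mm across and 14 mm thick, its top face 60 mm above the table, on a narrow column and a round foot 110 mm across. The point lies on the top face, z up.
- dish: round ceramic dish, 96 mm across, 34 mm high, near the stand. Origin at the centre of its underside. Leave it alone.
- perch: bamboo perch lying on the table near the stand, 170 mm long, 16 mm thick, along its x axis. Origin under its middle. Leave it alone.
- bell: small brass bell, 38 mm across, 39 mm high, near the stand. Origin at the centre of its underside. Leave it alone.
- feeder: empty upright plastic seed feeder, 85 x 75 mm, 130 mm high, to the left. Origin at the centre of its underside. Leave it alone.
- scoop: steel scoop lying to the right, 170 mm long along its x axis, 26 mm high. Origin on the underside where handle and pan meet. Leave it alone.
- jar: lidded seed jar, 76 mm across, 110 mm high, to the right. Origin at the centre of its underside. Leave it alone.
- toyring: flat wooden toy ring, 68 mm across, 12 mm high, to the left. Origin at the centre of its underside. Leave it alone.
There are look-alikes about, which are no part of the job. Leave any green or purple look-alike of the part that bears stand_top alone.

How it is judged:
By the outcome, as a careful person would: the job done as asked, in the order asked, and still so for the second after the job is handed in, with the robot touching nothing.
It also fails if it takes over 48 s, if anything falls off the work surface, if the arm or the gripper's body presses on something with over 40 N, if the wrist force passes 120 N, or if a joint passes its speed limit or range.

## Working session

There is one attempt and no reset: what is moved stays moved. The work goes in short steps, each a Python script; the robot and the scene stay as the last script left them, time stands still between calls to the robot, and variables do not carry over. Pictures are saved under pics/ and viewed, at most 10 in all, crops included, and the job is handed in when it is done.

```bash
mkdir -p pics; python3 - <<'E'
from cell import *
import cv2,numpy as np
for c in("scene","top"):
    f=grab_frame(c);cv2.imwrite(f"pics/{c}0.png",f[:,:,::-1]);k=get_calibration(c)
    print(c,{a:(np.round(b,3).tolist()) for a,b in k.items()})
    for n in("mirror","stand_top","mirror_disc"):
        print(n,[(np.round(d["box"],1).tolist(),round(d["score"],2)) for d in boxes_of(c,n)])
a=[cv2.imread(f"pics/{c}0.png") for c in("scene","top")]
cv2.imwrite("pics/both0.png",cv2.resize(np.vstack(a),(400,600)) )
print(bot.read_time_s(),bot.read_orientation())
E
```

```text
scene {'fx': 359.087, 'fy': 359.087, 'cx': 256.398, 'cy': 194.811, 'k1': -0.09, 'view': [[-0.868, 0.496, -0.003, 471.744], [0.353, 0.615, -0.705, -135.984], [-0.348, -0.613, -0.709, 1231.78], [0.0, 0.0, 0.0, 1.0]]}
mirror [([243.1, 155.9, 15.1, 23.8], 0.65)]
stand_top [([218.2, 220.6, 39.1, 42.4], 0.98), ([227.4, 165.3, 36.5, 37.9], 0.94), ([264.2, 140.1, 34.9, 35.0], 0.88)]
mirror_disc [([242.3, 163.3, 15.2, 12.8], 0.75), ([221.2, 160.8, 9.5, 14.2], 0.49)]
top {'fx': 492.056, 'fy': 492.056, 'cx': 253.508, 'cy': 193.54, 'k1': -0.002, 'view': [[0.017, -1.0, -0.005, -9.695], [-0.972, -0.016, -0.235, 572.416], [0.235, 0.009, -0.972, 1305.51], [0.0, 0.0, 0.0, 1.0]]}
mirror [([284.0, 210.8, 16.9, 16.3], 0.66)]
stand_top [([266.7, 194.5, 38.1, 37.4], 0.86), ([286.1, 251.1, 41.9, 36.8], 0.86), ([209.7, 149.7, 37.7, 39.8], 0.61)]
mirror_disc [([283.1, 207.6, 16.8, 21.0], 0.6)]
0.4 [ 9.88335698e-01  1.52290921e-01 -2.44206181e-05 -1.51780546e-04]
```

```bash
python3 - <<'E'
import cv2,numpy as np
a=cv2.imread("pics/scene0.png");b=cv2.imread("pics/top0.png")
A=cv2.resize(a[120:280,180:320],None,fx=3.7,fy=3.7,interpolation=2);B=cv2.resize(b[130:300,190:350],(557,592),interpolation=2)
cv2.imwrite("pics/crop0.png",cv2.resize(np.hstack([cv2.resize(A,(518,592)),B]),(800,440)))
E
```

```text
(no output)
```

View pics/top0.png

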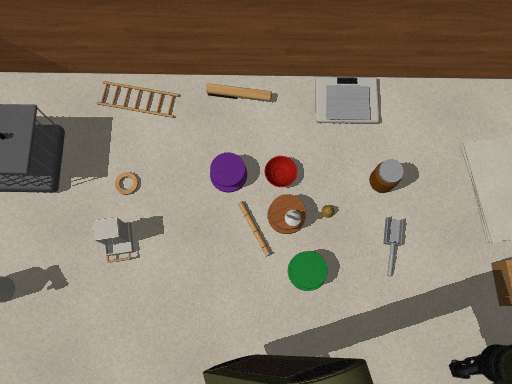

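View pics/crop0.png

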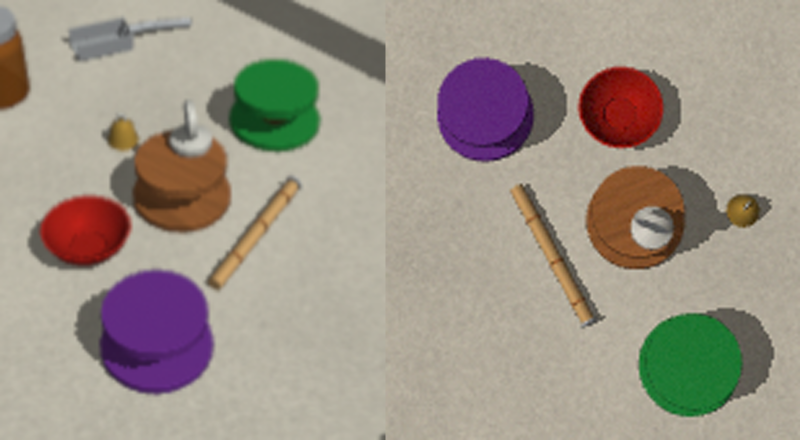

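View pics/scene0.png

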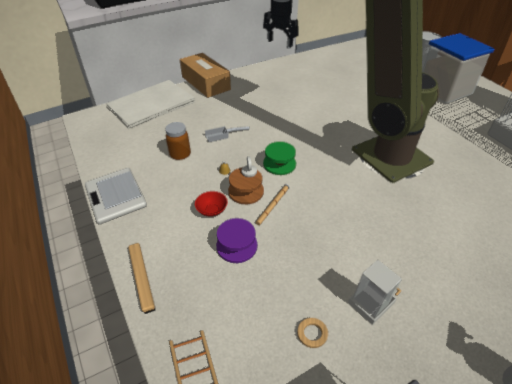

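The wooden-brown stand at top (287,214) / scene (245,185), carrying the white mirror at top (293,218), is the one I want. The look-alikes are purple at top (228,172) and green at (308,270). The crop confirms this. The mirror sits toward the robot and slightly to the right. Next I'll fit models to the masks.

```bash
cat >vis.py <<'E'
from cell import *
import cv2,numpy as np
from scipy.optimize import differential_evolution, minimize
S=4
def proj(k,P):
    V=np.array(k["view"]);c=P@V[:3,:3].T+V[:3,3];s=c[:,:2]/c[:,2:]
    s=s*(1+k["k1"]*(s**2).sum(1,keepdims=True))
    return s*[k["fx"],k["fy"]]+[k["cx"],k["cy"]]
T=np.linspace(0,2*np.pi,48,endpoint=False)
def ring(r,z): return np.c_[r*np.cos(T),r*np.sin(T),0*T+z]
ST=[np.r_[ring(50,60),ring(50,46)],np.r_[ring(55,0),ring(55,10)],np.r_[ring(18,10),ring(18,46)]]
FOOT=np.r_[ring(12,60),ring(23,63),ring(23,71),ring(8,76)]
D=np.r_[[[x,21*np.cos(t),96+21*np.sin(t)] for t in T for x in(-4,4)]]
def fill(im,k,P,off,v):
    p=((proj(k,P)-off+.5)*S-.5)
    cv2.fillConvexPoly(im,cv2.convexHull(np.round(p*16).astype(np.int32)),v,shift=4)
def render(k,q,off,w,h,top_only=False):
    im=np.zeros((h*S,w*S),np.float32);s=np.r_[q[:2],0];m=np.r_[q[2:4],0]
    for P in ST: fill(im,k,P+s,off,1)
    fill(im,k,FOOT+m,off,0)
    c,n=np.cos(q[4]),np.sin(q[4]);fill(im,k,D@np.array([[c,n,0],[-n,c,0],[0,0,1]])+m,off,0)
    return cv2.resize(im,(w,h),interpolation=cv2.INTER_AREA)
def brown(f):
    f=f.astype(float);sat=(f[...,0]-f[...,2])/(f.sum(-1)+1)  # relative red-blue
    return np.clip((sat-.08)/(.30-.08),0,1)
def locate(cam,f,guess,rs=25):
    k=get_calibration(cam);c=proj(k,np.array([[guess[0],guess[1],40.]]))[0].astype(int)
    r=34;off=c-r;I=brown(f[off[1]:off[1]+2*r,off[0]:off[0]+2*r])
    lab=cv2.connectedComponents((I>.5).astype(np.uint8))[1]
    ids=lab[14:-14,14:-14];b=np.bincount(ids[ids>0]).argmax()
    keep=cv2.dilate((lab==b).astype(np.uint8),np.ones((3,3)));I=(I*keep).astype(np.float32)
    F=lambda q:((render(k,np.r_[q[:2],q[:2]+q[2:4],q[4]],off,2*r,2*r)-I)**2).sum()
    g=guess
    R=differential_evolution(F,[(g[0]-rs,g[0]+rs),(g[1]-rs,g[1]+rs),(-30,30),(-30,30),(0,np.pi)],seed=1,popsize=12,maxiter=60,tol=1e-6)
    q=R.x;M=render(k,np.r_[q[:2],q[:2]+q[2:4],q[4]],off,2*r,2*r)
    return q,R.fun,np.hstack([I,M,abs(I-M)])
def ray(cam,px,z):
    k=get_calibration(cam)
    return minimize(lambda p:((proj(k,np.array([[p[0],p[1],z]]))[0]-px)**2).sum(),[450,0],method="Nelder-Mead").x
E
cat >look.py <<'E'
from vis import *
import sys
n=sys.argv[1];g=ray("top",[287,213],60) if len(sys.argv)<3 else np.array(eval(sys.argv[2]));o=[]
for c in("top","scene"):
    f=cv2.imread(f"pics/{c}0.png")[:,:,::-1] if n=="0" else grab_frame(c)
    if n!="0": cv2.imwrite(f"pics/{c}{n}.png",f[:,:,::-1])
    q,e,v=locate(c,f,g);print(c,"stand",q[:2].round(1),"rel",q[2:4].round(1),"yaw",q[4].round(2),"err",round(float(e),1));o.append(v)
cv2.imwrite(f"pics/fit{n}.png",cv2.resize((np.vstack(o)*255).astype(np.uint8),None,fx=3.5,fy=3.5))
E
python3 look.py 0
```

```text
top stand [503.6   3.5] rel [  6.9 -24. ] yaw 1.29 err 795.4
scene stand [528.6 -25. ] rel [-18.3  29.9] yaw 0.15 err 1057.8
```

View pics/fit0.png

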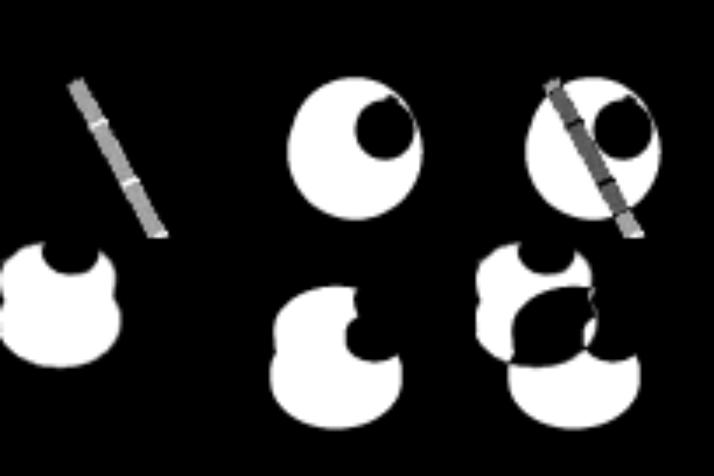

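```bash
python3 - <<'E'
s=open('vis.py').read()
i=s.index("    return minimize(");s=s[:i]+'    return fsolve(lambda p:proj(k,np.array([[p[0],p[1],z]]))[0]-px,[450,-50])\n'
s=s.replace("import differential_evolution, minimize","import differential_evolution, fsolve")
open('vis.py','w').write(s)
E
python3 -c "
from vis import *;print(ray('top',[287,213],60),ray('scene',[245,180],60))"
python3 look.py 0
```

```text
[520.30179678 -94.22811415] [532.15372591 -86.88887426]
top stand [526.4 -94.8] rel [-20.4 -13.9] yaw 2.72 err 21.4
scene stand [ 524.2 -100.4] rel [-18.2 -10.3] yaw 1.62 err 42.7
```

View pics/fit0.png

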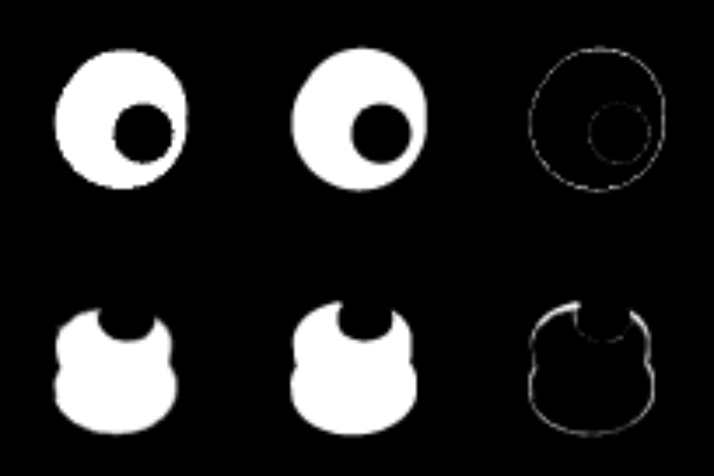

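```bash
cat >act.py <<'E'
from vis import *
from scipy.spatial.transform import Rotation as Ro
def ori(a,tilt=.12):
    d=np.array([np.cos(a),np.sin(a),0]);z=np.sin(tilt)*d+[0,0,-np.cos(tilt)];x=np.cos(tilt)*d+[0,0,np.sin(tilt)]
    return Ro.from_matrix(np.c_[x,np.cross(z,x),z]).as_quat()
E
python3 - <<'E'
from act import *
jaws.grip(.28,20);print(bot.read_finger_gap())
q=ori(.58)
bot.move_pose([330,-270,60],q);print(bot.read_force(),bot.read_time_s())
bot.movel([330,-270,20],vel=100)
print(bot.movel([330,-270,-15],vel=15,threshold=3),bot.read_ee_pos(),bot.read_force(),bot.read_time_s())
bot.movel([330,-270,130],vel=200);print(bot.read_qpos(),bot.read_time_s())
f=grab_frame("top");cv2.imwrite("pics/t1.png",f[:,:,::-1])
E
```

```text
0.2799811172469686
[0.19493425 0.1755103  0.40590395] 2.275
True [ 330.0102291  -270.00882549    0.7095783 ] [-0.9288742   1.19542335  5.60651514] 4.15
[-0.77367669  0.15041213 -0.57558578  0.8215938   0.11705232  1.78943233] 4.95
```

```bash
cat >>act.py <<'E'
def push(M,a,dist,back=46,c=30.6,z=63.7):
    d=np.array([np.cos(a),np.sin(a)]);P=lambda s,z:[*(np.array(M)+s*d),z];q=ori(a)
    bot.move_pose(P(-back-15,150),q);bot.movel(P(-back,90),vel=150);bot.movel(P(-back,z),vel=60)
    h=bot.movel(P(dist-c,z),vel=22,threshold=6);print("hit",h,bot.read_ee_pos().round(1),bot.read_force().round(2))
    bot.movel(P(dist-c-15,z),vel=40);bot.movel(P(-back-15,130),vel=200)
    bot.move_pose([330,-270,150],q);print("t",bot.read_time_s())
E
python3 - <<'E'
from act import *
push([506,-109.5],.58,15)
E
python3 look.py 1 "[526,-97]"
python3 - <<'E'
import cv2,numpy as np
a=cv2.imread("pics/top1.png")[150:290,210:350];b=cv2.imread("pics/scene1.png")[130:230,190:290]
cv2.imwrite("pics/c1.png",np.hstack([cv2.resize(a,(400,400)),cv2.resize(b,(400,400))]))
E
```

```text
hit False [ 493.  -118.1   63.7] [ 0.19  0.26 -0.32]
t 10.225
top stand [526.2 -94.8] rel [-7.1 -5.3] yaw 2.75 err 20.7
scene stand [ 524.3 -100.5] rel [-5.2 -1.5] yaw 1.33 err 47.3
```

View pics/c1.png

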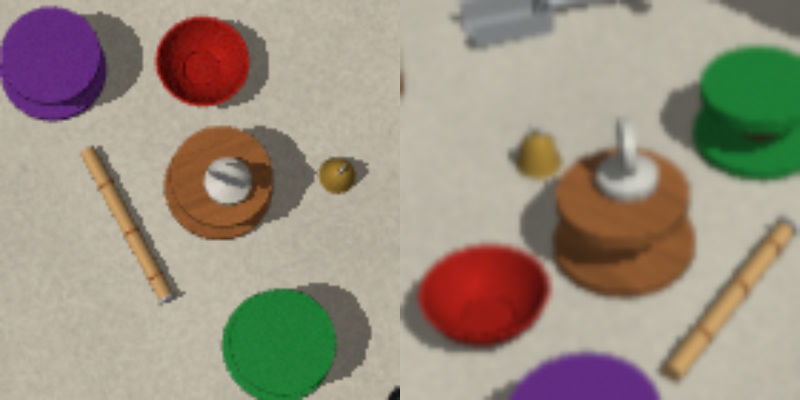

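```bash
cat >fit2.py <<'E'
from vis import *
import sys
# platform only: ignore pixels covered by the stand foot (dilated) but outside the nominal platform-upper region
def fit(cam,f,s0,m0):
    k=get_calibration(cam);c=proj(k,np.array([[*s0,60.]]))[0].astype(int);r=34;off=c-r
    I=brown(f[off[1]:off[1]+2*r,off[0]:off[0]+2*r]).astype(np.float32)
    lab=cv2.connectedComponents((I>.5).astype(np.uint8))[1];b=lab[r-8:r+9,r-8:r+9];b=np.bincount(b[b>0]).argmax()
    I*=cv2.dilate((lab==b).astype(np.uint8),np.ones((3,3)))
    foot=np.zeros((2*r*S,)*2,np.float32)
    fill(foot,k,np.r_[ring(57,0),ring(57,14)]+[*s0,0],off,1);foot=cv2.resize(foot,(2*r,2*r),interpolation=3)
    top=np.zeros((2*r*S,)*2,np.float32);fill(top,k,ring(44,60)+[*s0,0],off,1);top=cv2.resize(top,(2*r,2*r),interpolation=3)
    W=((cv2.dilate((foot>0).astype(np.uint8),np.ones((3,3)))==0)|(top>.9)).astype(float)
    def R(q):
        im=np.zeros((2*r*S,)*2,np.float32);fill(im,k,ST[0]+[*q[:2],0],off,1);m=np.array([q[0]+q[2],q[1]+q[3],0])
        fill(im,k,FOOT+m,off,0);c,n=np.cos(q[4]),np.sin(q[4]);fill(im,k,D@np.array([[c,n,0],[-n,c,0],[0,0,1]])+m,off,0)
        return cv2.resize(im,(2*r,2*r),interpolation=3)
    F=lambda q:(W*(R(q)-I)**2).sum()
    o=differential_evolution(F,[(s0[0]-15,s0[0]+15),(s0[1]-15,s0[1]+15),(m0[0]-12,m0[0]+12),(m0[1]-12,m0[1]+12),(0,np.pi)],seed=1,popsize=12,maxiter=60)
    q=o.x;return q,o.fun,np.hstack([I,R(q),W,W*abs(I-R(q))])
if __name__=="__main__":
  for n,m0 in(("0",(-19,-12)),("1",(-6,-4))):
    o=[]
    for c in("top","scene"):
        q,e,v=fit(c,cv2.imread(f"pics/{c}{n}.png")[:,:,::-1],(526,-96),m0);o.append(v);print(n,c,q.round(1),round(float(e),1))
  cv2.imwrite("pics/fit2.png",cv2.resize((np.vstack(o)*255).astype(np.uint8),(800,400)))
E
python3 fit2.py
```

```text
0 top [523.8 -95.5 -17.8 -13.2   2.7] 0.8
0 scene [528.8 -92.5 -22.3 -18.4   1.1] 2.7
1 top [522.7 -92.5  -3.7  -7.6   2.7] 0.9
1 scene [528.8 -92.2  -9.8  -9.7   3. ] 4.6
```

View pics/fit2.png

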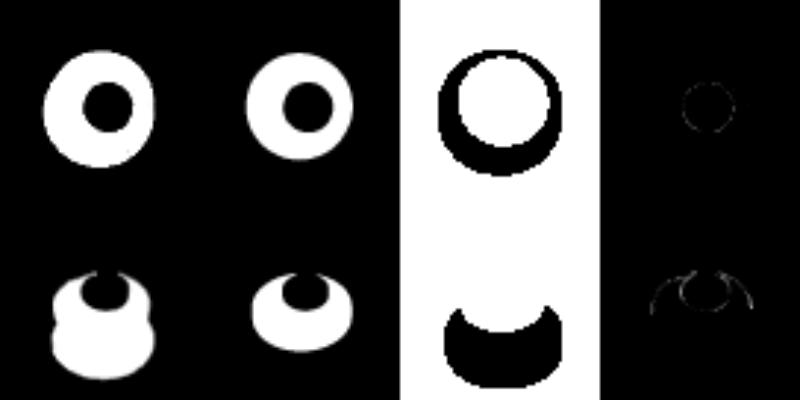

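```bash
python3 - <<'E'
from act import *
push([518.9,-100.4],.63,8.7,back=52)
E
sed -i 's/ring(50,60),ring(50,46)/ring(50,60),ring(50,46)/' vis.py
python3 look.py 2 "[526,-97]"
cat >fit3.py <<'E'
# full fit with free rim shrink (mask threshold bias) and foot thickness, all pictures
from vis import *
import vis
def fit(cam,f,s0,m0):
    k=get_calibration(cam);c=proj(k,np.array([[*s0,40.]]))[0].astype(int);r=34;off=c-r
    I=brown(f[off[1]:off[1]+2*r,off[0]:off[0]+2*r]).astype(np.float32)
    lab=cv2.connectedComponents((I>.5).astype(np.uint8))[1];b=lab[r-12:r+13,r-12:r+13];b=np.bincount(b[b>0]).argmax()
    I*=cv2.dilate((lab==b).astype(np.uint8),np.ones((3,3)))
    def F(q):
        d=q[5];vis.ST=[np.r_[ring(50-d,60),ring(50-d,46)],np.r_[ring(55-d,0),ring(55-d,max(q[6]-4,0)),ring(50-d,q[6])],np.r_[ring(18,10),ring(18,46)]]
        m=np.r_[q[:2],q[:2]+q[2:4],q[4]]
        return ((render(k,m,off,2*r,2*r)-I)**2).sum()
    o=differential_evolution(F,[(s0[0]-12,s0[0]+12),(s0[1]-12,s0[1]+12),(m0[0]-12,m0[0]+12),(m0[1]-12,m0[1]+12),(0,np.pi),(-2,4),(3,25)],seed=1,popsize=12,maxiter=70)
    return o.x,o.fun
for n,m0 in(("0",(-19,-12)),("1",(-6,-4)),("2",(0,0))):
    for c in("top","scene"):
        q,e=fit(c,cv2.imread(f"pics/{c}{n}.png")[:,:,::-1],(526,-96),m0);print(n,c,q.round(1),round(float(e),1))
E
python3 fit3.py
```

```text
hit False [ 501.1 -113.3   63.7] [-0.06  0.46 -0.3 ]
t 15.5833
top stand [526.2 -94.8] rel [0.6 0.9] yaw 2.79 err 21.3
scene stand [525.  -99.6] rel [1.1 2.8] yaw 2.93 err 57.1
0 top [526.3 -94.8 -20.4 -13.9   2.7   1.1  13.1] 3.8
0 scene [525.5 -98.5 -18.8 -12.5   1.2   2.7  15.6] 9.0
1 top [526.4 -94.8  -7.4  -5.3   2.7   1.1  15.2] 3.4
1 scene [525.4 -98.5  -6.3  -3.4   1.4   2.7  15. ] 12.2
2 top [ 5.264e+02 -9.470e+01  1.000e-01  9.000e-01  2.800e+00  1.100e+00
  1.620e+01] 3.7
2 scene [ 5.259e+02 -9.790e+01  4.000e-01  8.000e-01  2.900e+00  3.300e+00
  1.810e+01] 12.8
```

```bash
python3 - <<'E'
import cv2,numpy as np
a=cv2.imread("pics/top2.png")[150:290,210:350];b=cv2.imread("pics/scene2.png")[130:230,190:290]
cv2.imwrite("pics/c2.png",np.hstack([cv2.resize(a,(400,400)),cv2.resize(b,(400,400))]))
E
```

```text
(no output)
```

View pics/c2.png

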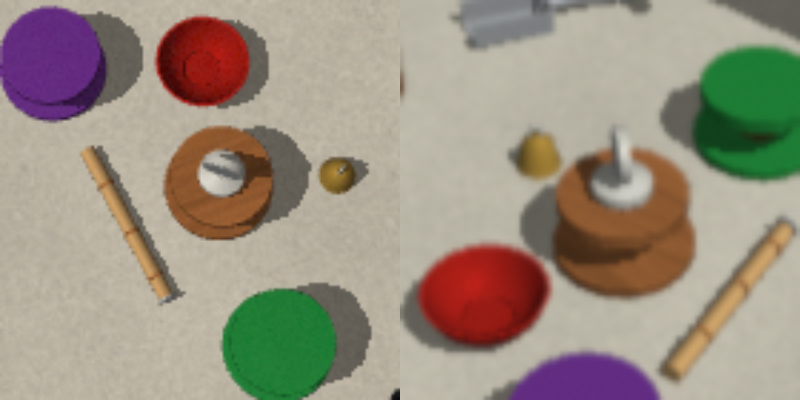

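The mirror stands upright in the middle of the brown stand, at crop (222,173) in the top view and (622,185) in the scene view. Everything around it is unmoved.

```bash
python3 -c "
from cell import *
bot.sign_off()"
```

```text
the job is handed in; nothing more can be done
```

The mirror now stands upright in the middle of the wooden stand, about 1 mm off centre in both camera fits; the last pictures show the stand and its neighbours where they were, and the job was handed in about 16 s in.

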